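# Stack the bearing tray on the socket tray

### The arm

A 6-joint arm with a two-finger parallel gripper is mounted at the origin on a cart in front of the work surface, level with it; the furniture and walls round the work are solid. World frame = base frame: x ahead of the robot, y to its left, z up, the work surface at z = 0. Lengths are in m, angles in rad, forces in N, time in s.
With the tool pointing down it reaches from about 0.25 to 0.775 m from the base axis. Payload 4 kg.
Tool frame: the origin (TCP) lies at the very end of the fingers, on their centre line; the grasp point (between the pads) lies 19 mm behind it; z points along the fingers, y is the line along which they close (so a half turn about z gives the same grasp; the last joint's range is limited). The gripper opens to 94 mm and grips with 3 to 60 N. Pads are 16 mm wide; open, the fingers measure 119 mm over their backs; the gripper's body (75 mm by 177 mm) begins 78 mm behind the grasp point.
Start: joints at [1.145, 0.087, 1.371, -0, 1.684, -0.103], TCP at [0.174, 0.522, 0.206] pointing down, gripper open.
Joint ranges: [-3.1, 3.1], [-0.76, 2.03], [0.27, 2.55], [-1.08, 4.22], [0.17, 2.65], [-2.57, 2.57]. Speed limits (rad/s): [2.79, 2.79, 3.14, 3.14, 3.14, 3.14].

### API

Orientations are given as [roll, pitch, yaw] about the fixed x, y, z axes, in that order (R = Rz(yaw) Ry(pitch) Rx(roll)).
In Python, from bench import robot gives the robot as it stands. The module is installed in compiled form; this text tells all that it offers.
- The arm moves only by the tool move_arm, never from a script. Its argument "deltas" is one flat list of numbers, 7 for each row, row after row: the turn, a rotation vector about the tool's x, y, z in rad, then the shift along the tool's x, y, z in cm, then the closure, from -1 (fully open) to 1 (shut). A call has 1 to 8 rows; each row is the pose to reach, as a shift and turn from the pose commanded when the call began, along the tool's axes at that moment; what a row does not reach only later rows make up. A row lasts 1/10 s, in which the tool goes at most 50 mm and 8.59 degrees, less where a joint would pass 70% of its speed; a pose out of reach is approached as far as the arm can. A call with a gripper value outside its range is refused whole. The fingers move at their own pace and stop on an object; the grip force is fixed at half the most. Time passes only in rows, so rows that repeat a pose let the fingers close. It gives the time, the measured TCP pose, the force, the opening and the grip force at its end, in the units of the state.
- robot.get_obs(): the state, without advancing time (a new reading comes with each control period).
- robot.snapshot(name): name is "side" or "top"; returns a dict with "image" (480x640x3 uint8, red, green, blue), "depth" (480x640 float32, m along the optical axis (not along the pixel's ray), 0 where there is no reading), "fov_y" (degrees; the focal length in pixels is half the picture's height over the tangent of half this angle, whatever the lens; pixels are square), "cx", "cy" (the principal point, pixels), "D" ([k1, k2, p1, p2, k3] as OpenCV has them; the pictures are not rectified), "origin" and "orientation" of the camera in the world. Camera axes: x right, y up, looking along -z (the intrinsics and any distortion apply to the point x, -y, -z); pixel columns grow to the right and rows downward; lengths in m; the calibration is good to about 2 mm. A picture is of the moment at which its call begins.
- robot.close_job(): hands the job in; it is judged then, once.
The state is a dict: "time": time; "joint_positions": joint angles; "qvel": joint speeds; "joint_torque": joint torques, N m; "tool_pos": TCP position; "ee_rot": TCP orientation; "wrist_force": force on the tool from outside, world axes, zero at the start; "wrist_torque": the same for the moment, N m; "width": finger opening in m; "finger_force": force on a finger pad.
Only numpy, scipy, OpenCV 4.12 (cv2) and the standard library are available. Lean on these libraries where they do the work, as an engineer would, in place of code of your own. Each camera call takes 0.05 s, during which the arm holds its last target. There are 200 camera calls.

### The job

Stack the blue parts tray with the bearing in it on top of the grey tray, so that its four corner pins drop into the black corner sockets and it sits fully home and level. Lift it by its black handle and lower it in rather than dropping it; keep the bearing in it, and leave the grey tray and the orange tray where they stand.

Things in the scene. Friction and masses are not known exactly. Their poses are not given: they have to be found in the camera images.
- blue_tray: Blue parts tray, 140 (x) x 150 (y) mm, 0.2-0.5 kg, on four white corner pins at x=+-50, y=+-55 mm, 14 mm thick, 16 mm long, tips tapered. Origin: centre, level with the pin tips (bench top at the start); z up. Rim at z=48 mm. Lift by the black bar over the middle, along y: 16 mm thick (x), 84 long, z=67 to 85 mm, open below between posts at y=+-34. Fits either way round.
- grey_tray: Grey open tray, 140 (x) x 150 (y) x 40 mm high, loose, 0.8 kg, no handle. Origin: centre of underside; z up. Black square corner sockets at x=+-50, y=+-55 mm, 32 mm wide inside, mouths at z=40 mm, floors at 18 mm. Fully home, the blue tray rests on this rim: its origin 24 mm above this one, its x axis along this x or opposite, pins with 9 mm play each way.
- orange_tray: Orange plastic tray of the same size and handle as the blue one, but flat underneath without pins (rim at z = 32 mm, handle top at 69 mm), holding a black nut. A bystander, not to be moved. Origin: centre of its underside.
- bearing: Steel ball bearing, 32 mm across, 10 mm high, lying loose in the blue tray beside the handle. Origin: centre of its underside.

How it is judged:
At the end, for the whole second after the job is handed in: The blue tray sits at rest on the grey one with all pins in the sockets: centres within 15 mm, origin 20 to 28 mm above the grey tray's, sides within 10 degrees of parallel (either way round), tilt under 3 degrees; the grey tray stands flat on the bench and the bearing still lies in the blue tray (horizontal distance between blue_tray and grey_tray below 0.015 m and z of blue_tray in the frame of grey_tray between 0.02 and 0.028 m and angle between the x axis of blue_tray and the x axis of grey_tray, either way round below 0.18 rad and angle between each of blue_tray, grey_tray's own z axis and vertical below 0.05 rad and height (world z) of grey_tray between -0.005 and 0.005 m and z of bearing in the frame of blue_tray above 0.012 m and horizontal distance between bearing and blue_tray below 0.1 m and linear speed of blue_tray below 0.02 m/s); the robot touches nothing.
It fails at once if the blue tray is dropped (falls free faster than 0.6 m/s, about 20 mm) (linear speed of blue_tray above 0.6 m/s and contact force between the fingers and blue_tray below 0.5 N).
It fails at once if the grey tray is shifted more than 40 mm (distance of grey_tray from where it was at the start of the episode above 0.04 m).
It fails at once if the orange tray is moved more than 30 mm (distance of orange_tray from where it was at the start of the episode above 0.03 m).
It also fails if it takes over 32 s, if anything falls off the work surface, if the arm or the gripper's body presses on something with over 40 N, if the wrist force passes 120 N, or if a joint passes its speed limit or range.

## Working session

There is one attempt and no reset: what is moved stays moved. The work goes in short steps, Python scripts to look and compute and a tool call to move; the robot and the scene stay as the last step left them, time stands still between calls to the robot, and variables do not carry over. Pictures are saved under pics/ and viewed, at most 10 in all, crops included, and the job is handed in when it is done.

Besides the shell and the picture viewer there is one more tool, called after "Request:" by a JSON object that holds its "api" and its "payload", one argument or row to a line. move_arm: Moves the arm, as the interface text tells. Its arguments: {"type":"object","properties":{"deltas":{"type":"array","items":{"type":"number"}}},"required":["deltas"]}

```bash
mkdir -p pics; cat > h.py <<'E'
import numpy as np, cv2, pickle
from scipy.spatial.transform import Rotation as R
from bench import robot
def snap(n):
    s=robot.snapshot(n); o=np.array(s["orientation"]); 
    s["R"]=R.from_euler("xyz",o).as_matrix() if o.shape==(3,) else o if o.shape==(3,3) else None
    f=240/np.tan(np.radians(s["fov_y"])/2); s["K"]=np.array([[f,0,s["cx"]],[0,f,s["cy"]],[0,0,1.]])
    return s
def cloud(s):
    """world xyz of each pixel from depth (480x640x3)"""
    v,u=np.mgrid[:480,:640]; p=np.stack([u,v],-1).reshape(-1,1,2).astype(float)
    q=cv2.undistortPoints(p,s["K"],np.array(s["D"],float)).reshape(480,640,2)
    d=s["depth"]; c=np.stack([q[...,0]*d,-q[...,1]*d,-d],-1)
    return c@s["R"].T+np.array(s["origin"])
E
python3 - <<'E'
from h import *
for n in("top","side"):
    s=snap(n); print(n,s["fov_y"],s["cx"],s["cy"],s["D"],s["origin"],s["orientation"])
    cv2.imwrite(f"pics/{n}0.png",s["image"][...,::-1])
    P=cloud(s); h=cv2.cvtColor(s["image"],cv2.COLOR_RGB2HSV)
    for nm,lo,hi in(("blue",(95,100,40),(130,255,255)),("orange",(5,120,80),(22,255,255))):
        m=(cv2.inRange(h,lo,hi)>0)&(s["depth"]>0); q=P[m]; print(nm,m.sum(),np.percentile(q,[2,50,98],axis=0).round(3).tolist() if m.any() else"")
o=robot.get_obs(); print(o["tool_pos"],o["ee_rot"],o["width"],o["time"])
E
```

```text
top 51.86019630025948 326.08582744736964 241.37203742858748 [0.04759058 0.         0.         0.         0.        ] [ 0.42021777 -0.10818863  0.90268859] [ 0.13645993 -0.002576   -1.56630234]
blue 13332 [[0.459, -0.431, 0.017], [0.602, 0.298, 0.077], [0.847, 0.363, 0.196]]
orange 52409 [[0.373, -0.473, -0.426], [0.547, 0.016, 0.003], [0.938, 0.472, 0.158]]
side 57.154740503963644 323.04231247654326 236.40823447559757 [0.02110553 0.         0.         0.         0.        ] [0.36421583 0.6113616  0.49558199] [ 1.02066623 -0.00360955 -2.8832233 ]
blue 13069 [[-0.635, -2.06, -0.653], [0.604, 0.365, 0.111], [0.715, 0.422, 0.214]]
orange 18861 [[0.417, -0.239, -0.425], [0.519, 0.502, 0.299], [0.973, 0.544, 0.331]]
[0.17428802 0.52112183 0.20441974] [-3.13958778e+00 -1.95273629e-04  2.81878245e+00] 0.09393072640858267 0.1
```

View pics/top0.png

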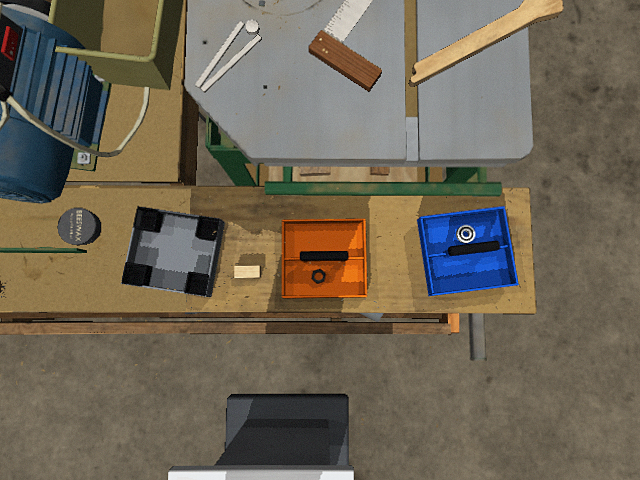

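View pics/side0.png

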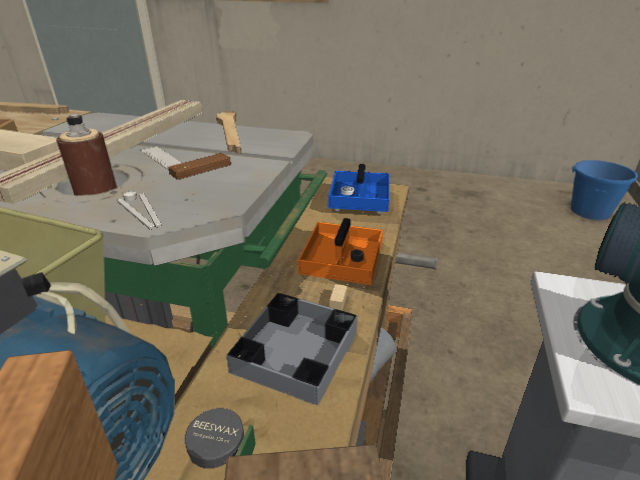

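The top view shows the grey tray around (173,252), with sockets at its corners. The orange tray is at (325,257). The blue tray is at (468,250), with its handle at (474,248) and the bearing at (466,233). The side view agrees.

```bash
cat >> h.py <<'E'
def rect(q):
    (c,wh,a)=cv2.minAreaRect((q[:,:2]*1000).astype(np.float32)); return np.round(c,1),np.round(wh,1),round(a,1)
def band(P,u0,u1,v0,v1,z0,z1):
    q=P[v0:v1,u0:u1].reshape(-1,3); return q[(q[:,2]>z0)&(q[:,2]<z1)&(abs(q[:,0])<.9)]
def plane(s,px,z):
    q=cv2.undistortPoints(np.array(px,float).reshape(-1,1,2),s["K"],np.array(s["D"],float)).reshape(-1,2)
    d=np.c_[q[:,0],-q[:,1],-np.ones(len(q))]@s["R"].T; o=np.array(s["origin"])
    return o+d*((z-o[2])/d[:,2])[:,None]
E
python3 - <<'E'
from h import *
s=snap("top");P=cloud(s);h=cv2.cvtColor(s["image"],cv2.COLOR_RGB2HSV)
for nm,b in(("blue",(405,535,195,305)),("grey",(110,232,195,305)),("orange",(270,380,207,308))):
    for z0,z1 in((-.01,.008),(.028,.036),(.036,.045),(.043,.053),(.06,.073),(.078,.095)):
        q=band(P,*b,z0,z1)
        if len(q)>20: print(nm,z0,z1,len(q),*rect(q),np.median(q,0).round(4))
# ray check: blue/grey outline
m=cv2.inRange(h,(100,120,40),(130,255,255));m[:195]=0;m[305:]=0;m[:,:405]=0;m[:,535:]=0
c=max(cv2.findContours(m,0,2)[0],key=cv2.contourArea);print("blue rim ray",rect(plane(s,c,.048)))
print("bearing",plane(s,[[466,233]],.03))
k=P[195:305,110:232];i=np.argwhere((k[...,2]>.03)&(k[...,2]<.055)); print("grey rim", i.min(0),i.max(0))
hh=P[195:305,405:535];
# dark handle mask
v=(h[...,2]<50)&(h[...,1]<200);v[:230]=0;v[265:]=0;v[:,:440]=0;v[:,505:]=0
c=max(cv2.findContours(v.astype(np.uint8),0,2)[0],key=cv2.contourArea);print("handle ray",rect(plane(s,c,.085)))
print("max heights of bench area", P[195:305,5:110,2].max(), P[195:305,232:270,2].max())
E
```

```text
blue -0.01 0.008 6682 [ 532.1 -370.7] [201.9 236.6] 0.4 [ 5.299e-01 -3.794e-01 -3.000e-04]
blue 0.028 0.036 481 [ 547.2 -347.7] [182.1 162.4] 9.3 [ 0.553  -0.3634  0.0309]
blue 0.036 0.045 505 [ 544.  -346.4] [182.3 169.3] 7.4 [ 0.5478 -0.3566  0.0404]
blue 0.043 0.053 853 [ 535.2 -356.5] [162.8 151.3] 7.2 [ 0.5241 -0.3587  0.0471]
blue 0.078 0.095 479 [ 523.9 -357.6] [16.2 84.6] 7.3 [ 0.5229 -0.3561  0.0841]
grey -0.01 0.008 6936 [528.5 174.9] [203.3 223.9] 1.1 [0.5319 0.1719 0.0034]
grey 0.028 0.036 408 [521.7 160.9] [148.6 139.4] 81.9 [0.5432 0.1904 0.032 ]
grey 0.036 0.045 1082 [521.5 162.3] [150.6 139.5] 81.6 [0.5205 0.1628 0.0393]
orange -0.01 0.008 5792 [ 516.9 -107. ] [185.6 203.3] 0.2 [ 5.183e-01 -1.101e-01  5.000e-04]
orange 0.028 0.036 775 [ 511.2 -106.4] [140.  149.6] 0.9 [ 0.51   -0.0962  0.0316]
orange 0.06 0.073 479 [ 510.9 -106.4] [15.9 81.8] 0.2 [ 0.511  -0.1064  0.0682]
blue rim ray (array([ 523.3, -353.9]), array([139.6, 155.8]), 7.3)
bearing [[ 0.55633796 -0.35933422  0.03      ]]
grey rim [11 11] [101 110]
handle ray (array([ 523. , -355.3]), array([15.6, 84.4]), 7.3)
max heights of bench area 0.9026885934552947 0.9026885934552947
```

```bash
cat >> h.py <<'E'
def delta(xyz,yaw_deg):
    """rotvec (rad) + shift (cm) in current tool axes to reach downward pose"""
    o=robot.get_obs(); r0=R.from_euler("xyz",o["ee_rot"]); r1=R.from_euler("xyz",[np.pi,0,np.radians(yaw_deg)])
    print("t",round(o["time"],2),"pos",np.round(o["tool_pos"],4),"rot",np.degrees(o["ee_rot"]).round(1),"w",round(o["width"],4),"F",np.round(o["wrist_force"],1),"j6",o["joint_positions"][5].round(2))
    print((r0.inv()*r1).as_rotvec().round(3),(r0.inv().apply(np.array(xyz)-o["tool_pos"])*100).round(2))
E
python3 -c "
from h import *
delta([.5235,-.357,.17],97.3)"
```

```text
t 0.15 pos [0.1743 0.5212 0.2046] rot [-179.9   -0.   161.5] w 0.0941 F [-0.   0.7  1. ] j6 -0.1
[-2.000e-03  1.000e-03  1.121e+00] [-60.97 -72.21   3.57]
```

Request:
{"api": "move_arm", "payload": {
  "deltas": [0, 0, 1.121, -61, -72.2, 0, -1, 0, 0, 1.121, -61, -72.2, 0, -1, 0, 0, 1.121, -61, -72.2, 0, -1, 0, 0, 1.121, -61, -72.2, 0, -1, 0, 0, 1.121, -61, -72.2, 0, -1, 0, 0, 1.121, -61, -72.2, 0, -1, 0, 0, 1.121, -61, -72.2, 0, -1, 0, 0, 1.121, -61, -72.2, 0, -1]
}}

```text
time: 0.95
tool_pos: [0.3224, 0.1481, 0.2054]
ee_rot: [3.141, -0.0, 1.694]
wrist_force: [2.0, -0.7, 0.3]
width: 0.0941
finger_force: 0.0
```

```bash
python3 -c "
from h import *
delta([.5235,-.357,.17],97.3)"
```

```text
t 0.95 pos [0.3224 0.1481 0.2054] rot [180.   -0.   97.1] w 0.0941 F [ 2.  -0.7  0.3] j6 0.15
[ 0.001 -0.    -0.004] [-52.61  13.73   3.54]
```

Request:
{"api": "move_arm", "payload": {
  "deltas": [0, 0, 0, -52.6, 13.7, 0, -1, 0, 0, 0, -52.6, 13.7, 0, -1, 0, 0, 0, -52.6, 13.7, 0, -1, 0, 0, 0, -52.6, 13.7, 0, -1, 0, 0, 0, -52.6, 13.7, 0, -1, 0, 0, 0, -52.6, 13.7, 0, -1, 0, 0, 0, -52.6, 13.7, 0, -1, 0, 0, 0, -52.6, 13.7, 0, -1]
}}

```text
time: 1.75
tool_pos: [0.4716, -0.2233, 0.2051]
ee_rot: [-3.141, -0.001, 1.697]
wrist_force: [1.6, 0.9, 0.6]
width: 0.0936
finger_force: 0.0
```

```bash
python3 -c "
from h import *
delta([.5235,-.357,.13],97.3)"
```

```text
t 1.75 pos [ 0.4716 -0.2233  0.2051] rot [-180.    -0.    97.2] w 0.0936 F [1.6 0.9 0.6] j6 -0.68
[-0.    -0.001 -0.001] [-13.92   3.47   7.5 ]
```

Request:
{"api": "move_arm", "payload": {
  "deltas": [0, 0, 0, -13.9, 3.5, 5.5, -1, 0, 0, 0, -13.9, 3.5, 5.5, -1, 0, 0, 0, -13.9, 3.5, 5.5, -1, 0, 0, 0, -13.9, 3.5, 5.5, -1, 0, 0, 0, -13.9, 3.5, 5.5, -1, 0, 0, 0, -13.9, 3.5, 5.5, -1]
}}

```text
time: 2.35
tool_pos: [0.5238, -0.3538, 0.1513]
ee_rot: [3.141, 0.0, 1.698]
wrist_force: [-0.2, 0.9, 0.2]
width: 0.094
finger_force: 0.0
```

```bash
python3 - <<'E'
from h import *
s=snap("top");cv2.imwrite("pics/t1.png",cv2.resize(s["image"][180:320,380:560,::-1],None,fx=3,fy=3))
s=snap("side");cv2.imwrite("pics/s1.png",cv2.resize(s["image"][90:240,260:440,::-1],None,fx=4,fy=4))
delta([.5235,-.357,.057],97.3)
E
```

```text
t 2.45 pos [ 0.5241 -0.3536  0.1526] rot [1.799e+02 1.000e-01 9.740e+01] w 0.094 F [-0.1  0.2  0.9] j6 -0.81
[0.002 0.002 0.001] [-0.31 -0.13  9.56]
```

View pics/s1.png

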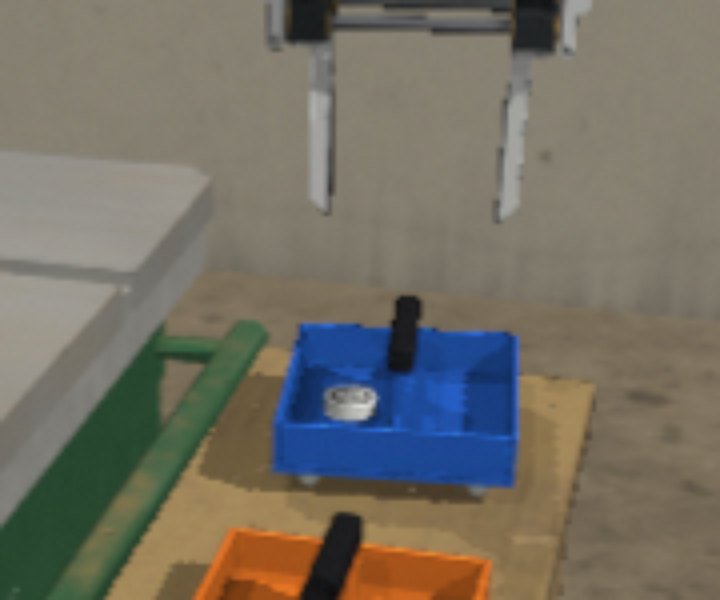

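The side crop shows the open fingers at (322,210) and (508,215), straddling the handle at (405,335). The bearing is at (350,402), clear of them.

Request:
{"api": "move_arm", "payload": {
  "deltas": [0, 0, 0, -0.3, -0.1, 3, -1, 0, 0, 0, -0.3, -0.1, 6, -1, 0, 0, 0, -0.3, -0.1, 8, -1, 0, 0, 0, -0.3, -0.1, 9.5, -1, 0, 0, 0, -0.3, -0.1, 9.5, -1, 0, 0, 0, -0.3, -0.1, 9.5, 1, 0, 0, 0, -0.3, -0.1, 9.5, 1, 0, 0, 0, -0.3, -0.1, 9.5, 1]
}}

```text
time: 3.25
tool_pos: [0.524, -0.3584, 0.0574]
ee_rot: [3.139, 0.002, 1.698]
wrist_force: [0.3, -1.2, 0.3]
width: 0.0732
finger_force: 0.0
```

Request:
{"api": "move_arm", "payload": {
  "deltas": [0, 0, 0, 0, 0, 0, 1, 0, 0, 0, 0, 0, 0, 1, 0, 0, 0, 0, 0, 0, 1, 0, 0, 0, 0, 0, 0, 1]
}}

```text
time: 3.65
tool_pos: [0.5231, -0.3578, 0.0554]
ee_rot: [-3.142, -0.0, 1.698]
wrist_force: [0.5, 0.0, -0.4]
width: 0.0411
finger_force: 0.0
```

Request:
{"api": "move_arm", "payload": {
  "deltas": [0, 0, 0, 0, 0, 0, 1, 0, 0, 0, 0, 0, 0, 1, 0, 0, 0, 0, 0, 0, 1, 0, 0, 0, 0, 0, 0, 1, 0, 0, 0, 0, 0, 0, 1, 0, 0, 0, 0, 0, 0, 1]
}}

```text
time: 4.25
tool_pos: [0.5236, -0.3577, 0.0555]
ee_rot: [3.141, 0.0, 1.698]
wrist_force: [2.9, 0.6, -1.0]
width: 0.0158
finger_force: 30.0
```

Gripped at 15.8 mm, matching the 16 mm bar. I'll lift gently.

Request:
{"api": "move_arm", "payload": {
  "deltas": [0, 0, 0, 0, 0, -1, 1, 0, 0, 0, 0, 0, -2.5, 1, 0, 0, 0, 0, 0, -4.5, 1, 0, 0, 0, 0, 0, -7, 1, 0, 0, 0, 0, 0, -9.5, 1, 0, 0, 0, 0, 0, -11.5, 1, 0, 0, 0, 0, 0, -13, 1, 0, 0, 0, 0, 0, -13, 1]
}}

```text
time: 5.05
tool_pos: [0.524, -0.3588, 0.1892]
ee_rot: [3.138, 0.004, 1.698]
wrist_force: [0.2, -0.2, -4.6]
width: 0.0156
finger_force: 30.0
```

```bash
python3 - <<'E'
from h import *
s=snap("side");cv2.imwrite("pics/s2.png",cv2.resize(s["image"][60:240,260:440,::-1],None,fx=3,fy=3))
delta([.5215,.1623,.19],81.6)
E
```

```text
t 5.1 pos [ 0.5234 -0.3582  0.1869] rot [1.799e+02 1.000e-01 9.730e+01] w 0.016 F [-0.4 -0.4 -4.9] j6 -0.82
[0.002 0.002 0.273] [51.66  6.4  -0.39]
```

View pics/s2.png

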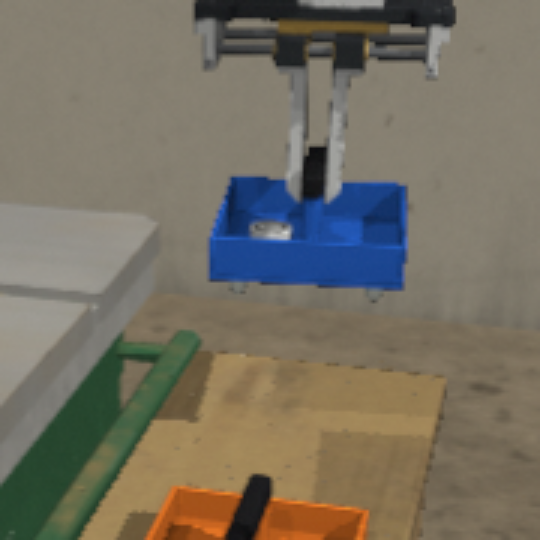

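The side crop shows the tray hanging level, with the bearing at (270,230) still in it. I'll carry it over at this height.

Request:
{"api": "move_arm", "payload": {
  "deltas": [0, 0, 0.02, 1, 0.1, 0, 1, 0, 0, 0.04, 3, 0.4, 0, 1, 0, 0, 0.06, 6, 0.7, 0, 1, 0, 0, 0.08, 10, 1.2, 0, 1, 0, 0, 0.1, 14, 1.7, 0, 1, 0, 0, 0.12, 18, 2.2, 0, 1, 0, 0, 0.13, 22, 2.7, 0, 1, 0, 0, 0.14, 26, 3.2, 0, 1]
}}

```text
time: 5.9
tool_pos: [0.5206, -0.094, 0.1835]
ee_rot: [-3.138, -0.001, 1.557]
wrist_force: [0.4, 0.4, -4.3]
width: 0.0157
finger_force: 30.0
```

Request:
{"api": "move_arm", "payload": {
  "deltas": [0, 0, 0.02, 3.9, 0, 0, 1, 0, 0, 0.04, 7.8, 0, 0, 1, 0, 0, 0.06, 11.6, -0.1, 0, 1, 0, 0, 0.08, 15.4, -0.2, 0, 1, 0, 0, 0.1, 19, -0.3, 0, 1, 0, 0, 0.12, 22, -0.3, 0, 1, 0, 0, 0.13, 24.5, -0.4, 0, 1, 0, 0, 0.133, 26, -0.4, 0, 1]
}}

```text
time: 6.7
tool_pos: [0.5198, 0.1661, 0.1834]
ee_rot: [-3.138, 0.001, 1.427]
wrist_force: [0.4, -0.2, -4.4]
width: 0.0157
finger_force: 30.0
```

Request:
{"api": "move_arm", "payload": {
  "deltas": [0, 0, 0, 0, 0, 0, 1, 0, 0, 0, 0, 0, 0, 1, 0, 0, 0, 0, 0, 0, 1]
}}

```text
time: 7.0
tool_pos: [0.521, 0.1631, 0.1847]
ee_rot: [-3.14, 0.001, 1.424]
wrist_force: [0.0, -0.3, -4.3]
width: 0.0162
finger_force: 30.0
```

```bash
python3 - <<'E'
from h import *
delta([.5215,.1623,.13],81.6)
s=snap("side");cv2.imwrite("pics/s3.png",s["image"][...,::-1]);P=cloud(s)
s=snap("top");cv2.imwrite("pics/t3.png",cv2.resize(s["image"][150:350,60:300,::-1],None,fx=3,fy=3))
P=cloud(s);q=band(P,60,300,150,350,.165,.19);print(rect(q),len(q),np.median(q,0))
E
```

```text
t 7.0 pos [0.521  0.1631 0.1847] rot [-1.799e+02  1.000e-01  8.160e+01] w 0.0162 F [ 0.  -0.3 -4.3] j6 0.35
[-0.001  0.001 -0.001] [-0.06  0.06  5.47]
(array([519.5, 162.7]), array([151. , 140.6]), 81.8) 1080 [0.51758517 0.106823   0.17650772]
```

View pics/s3.png

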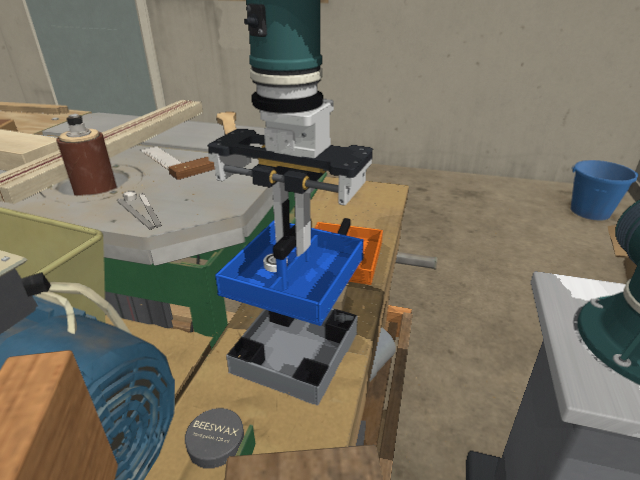

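View pics/t3.png

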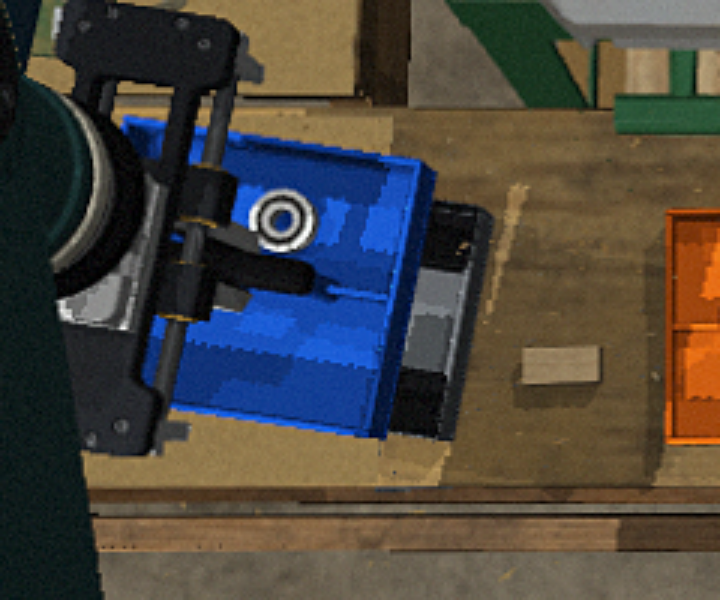

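The views show the blue tray squarely above the grey sockets, parallel to it, with the bearing in place. The rim rectangle is within 2 mm and 0.2° of the grey one, so I'll lower it.

Request:
{"api": "move_arm", "payload": {
  "deltas": [0, 0, 0, 0, 0.1, 1, 1, 0, 0, 0, 0, 0.1, 3, 1, 0, 0, 0, 0, 0.1, 5, 1, 0, 0, 0, 0, 0.1, 7, 1, 0, 0, 0, 0, 0.1, 8, 1, 0, 0, 0, 0, 0.1, 8.5, 1, 0, 0, 0, 0, 0.1, 8.5, 1]
}}

```text
time: 7.8
tool_pos: [0.5221, 0.1638, 0.0999]
ee_rot: [-3.141, 0.0, 1.424]
wrist_force: [0.2, -0.0, -4.8]
width: 0.0154
finger_force: 30.0
```

Request:
{"api": "move_arm", "payload": {
  "deltas": [0, 0, 0, 0, 0, 0.4, 1, 0, 0, 0, 0, 0, 0.7, 1, 0, 0, 0, 0, 0, 1.0, 1, 0, 0, 0, 0, 0, 1.3, 1, 0, 0, 0, 0, 0, 1.5, 1, 0, 0, 0, 0, 0, 1.7, 1, 0, 0, 0, 0, 0, 1.7, 1]
}}

```text
time: 8.5
tool_pos: [0.522, 0.164, 0.0831]
ee_rot: [-3.141, 0.0, 1.425]
wrist_force: [0.9, -0.2, -4.6]
width: 0.0157
finger_force: 30.0
```

Still free, about 3.5 mm to go.

Request:
{"api": "move_arm", "payload": {
  "deltas": [0, 0, 0, 0, 0, 0.15, 1, 0, 0, 0, 0, 0, 0.3, 1, 0, 0, 0, 0, 0, 0.35, 1, 0, 0, 0, 0, 0, 0.35, 1]
}}

```text
time: 8.9
tool_pos: [0.5222, 0.164, 0.0799]
ee_rot: [-3.141, 0.0, 1.425]
wrist_force: [0.5, -0.1, -5.2]
width: 0.0157
finger_force: 30.0
```

```bash
python3 - <<'E'
from h import *
s=snap("side");cv2.imwrite("pics/s4.png",cv2.resize(s["image"][200:420,180:420,::-1],None,fx=2.5,fy=2.5))
s=snap("top");P=cloud(s);q=band(P,60,300,150,350,.066,.078);print(rect(q),len(q),np.median(q,0))
delta([.522,.164,.0795],81.6)
E
```

```text
(array([566.3, 162.9]), array([250.7, 249. ]), 0.4) 693 [0.54072932 0.10035016 0.0720687 ]
t 9.0 pos [0.5223 0.1641 0.08  ] rot [180.   -0.   81.6] w 0.0157 F [-0.3  0.1 -5.1] j6 0.35
[ 0.    -0.     0.001] [-0.01 -0.03  0.05]
```

View pics/s4.png

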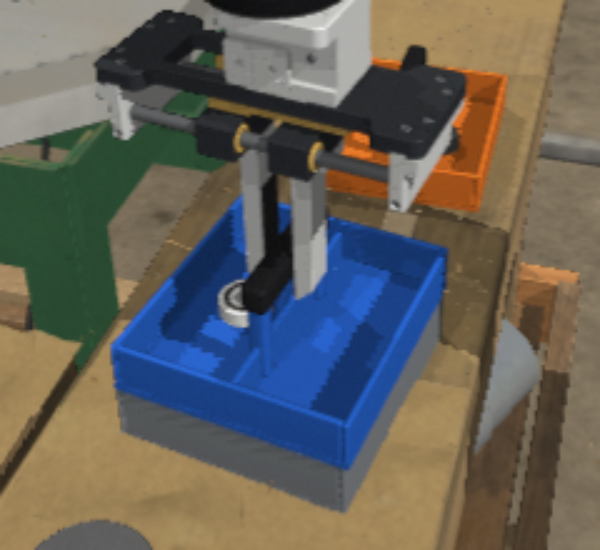

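The side crop shows the blue tray almost flush on the grey one with its edges aligned, around (345,465). I'll lower it until it takes the load.

Request:
{"api": "move_arm", "payload": {
  "deltas": [0, 0, 0, 0, 0, 0.05, 1, 0, 0, 0, 0, 0, 0.1, 1, 0, 0, 0, 0, 0, 0.1, 1]
}}

```text
time: 9.3
tool_pos: [0.5225, 0.1641, 0.0794]
ee_rot: [3.141, -0.0, 1.425]
wrist_force: [-0.5, 0.2, -2.5]
width: 0.0155
finger_force: 30.0
```

Contact has begun. One more small step, then release.

Request:
{"api": "move_arm", "payload": {
  "deltas": [0, 0, 0, 0, 0, 0.05, 1, 0, 0, 0, 0, 0, 0.1, 1, 0, 0, 0, 0, 0, 0.1, 1]
}}

```text
time: 9.6
tool_pos: [0.5225, 0.1641, 0.0793]
ee_rot: [3.141, -0.0, 1.425]
wrist_force: [-3.4, -0.5, 5.6]
width: 0.0159
finger_force: 30.0
```

Request:
{"api": "move_arm", "payload": {
  "deltas": [0, 0, 0, 0, 0, 0, -1, 0, 0, 0, 0, 0, 0, -1, 0, 0, 0, 0, 0, 0, -1, 0, 0, 0, 0, 0, 0, -1, 0, 0, 0, 0, 0, 0, -1, 0, 0, 0, 0, 0, 0, -1, 0, 0, 0, 0, 0, 0, -1, 0, 0, 0, 0, 0, 0, -1]
}}

```text
time: 10.4
tool_pos: [0.5223, 0.164, 0.078]
ee_rot: [3.142, -0.0, 1.425]
wrist_force: [-0.2, 0.4, 0.0]
width: 0.0762
finger_force: 0.0
```

Request:
{"api": "move_arm", "payload": {
  "deltas": [0, 0, 0, 0, 0, -1, -1, 0, 0, 0, 0, 0, -4, -1, 0, 0, 0, 0, 0, -8, -1, 0, 0, 0, 0, 0, -12, -1, 0, 0, 0, 0, 0, -12, -1]
}}

```text
time: 10.9
tool_pos: [0.5258, 0.1648, 0.2065]
ee_rot: [3.128, -0.005, 1.425]
wrist_force: [0.5, 0.3, 0.2]
width: 0.0944
finger_force: 0.0
```

Request:
{"api": "move_arm", "payload": {
  "deltas": [0, 0, 0, -5, 0, 0, -1, 0, 0, 0, -10, 0, 0, -1, 0, 0, 0, -15, 0, 0, -1, 0, 0, 0, -20, 0, 0, -1, 0, 0, 0, -25, 0, 0, -1, 0, 0, 0, -25, 0, 0, -1, 0, 0, 0, -25, 0, 0, -1]
}}

```text
time: 11.6
tool_pos: [0.4856, -0.0842, 0.1979]
ee_rot: [-3.141, -0.001, 1.422]
wrist_force: [-0.4, 0.3, -0.5]
width: 0.0939
finger_force: 0.0
```

```bash
python3 - <<'E'
from h import *
s=snap("top");cv2.imwrite("pics/t5.png",s["image"][...,::-1]);P=cloud(s)
q=band(P,100,240,190,310,.062,.08);print("rim",rect(q),len(q))
c,wh,a=rect(q)
for z0,z1 in((.1,.12),): q=band(P,100,240,190,310,z0,z1);print("handle",rect(q),np.median(q,0))
q=band(P,100,240,190,310,.066,.078)
A=np.c_[q[:,:2],np.ones(len(q))];print("rim plane",np.linalg.lstsq(A,q[:,2],rcond=None)[0])
s=snap("side");cv2.imwrite("pics/s5.png",cv2.resize(s["image"][200:420,180:420,::-1],None,fx=2.5,fy=2.5))
delta([.5,0,.2],81.6)
E
```

```text
rim (array([522.8, 180.6]), array([117.8, 139.5]), 81.3) 728
handle (array([520. , 163.4]), array([83.7, 16. ]), 81.6) [0.51906263 0.16220342 0.10850145]
rim plane [-0.00411799 -0.00981535  0.0753375 ]
t 11.7 pos [ 0.486  -0.0824  0.1979] rot [-180.    -0.    81.7] w 0.0942 F [0.  0.7 0.5] j6 -0.14
[-0.    -0.001  0.002] [ 8.35  0.2  -0.2 ]
```

View pics/s5.png

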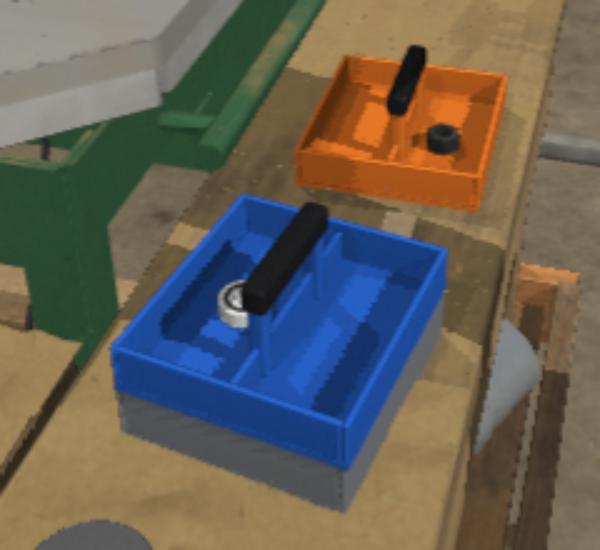

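The crop shows the blue tray home and level, with the handle top at 108.5 mm (109 expected). The bearing is in it at (238,300), and the robot is clear.

```bash
python3 -c "
from bench import robot
print(robot.close_job())"
```

```text
the job is handed in; nothing more can be done
None
```

The blue tray is stacked fully home and level on the grey tray, with the bearing still in it and the grey and orange trays not visibly moved. I handed the job in at about 12 s; no verdict was returned.

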